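# Check a bicycle brake lever

## Task

Check the left-hand brake of the second-hand bicycle handlebar held in the vise (rider's left, robot's side being the rider's; the lever beyond the grip on the same half of the bar as the brass bell): with the outside of the closed fingers press the lever in towards its grip until it goes firm, let it spring all the way out, then press it in firmly again and finish while holding it there, so that the gap left to the bar can be seen. Only press on the lever's outer face: do not pinch it, hook it from behind, squeeze it against the grip or haul on it with brute force. Leave the right-hand lever and the goods lying about alone.

Things in the scene. Friction and masses are not known exactly. Their poses are not given: they have to be found in the camera images.
- handlebar: aluminium flat bicycle bar, 600 mm wide, 22 mm thick, on a black stem clamped in a blue vise; fixed. Origin: steerer axis at table height; x ahead, away from the rider, y to the rider's left along the bar, z up. The bar lies level 190 mm up, 70 mm ahead of the origin; a brass bell on its left half reaches 228 mm up; black brake bodies at y = +-70 to 160 mm reach 52 mm ahead of the bar axis.
- left_grip: black ribbed rubber grip on the left end of the bar, 32 mm thick (38 mm flange at its ends), 130 mm long. Origin at its centre, 190 mm above the table; axes as the handlebar's.
- left_lever (a joint): left brake lever, aluminium, swings level about a pivot 40 mm ahead of the bar axis at y = 150 mm of the handlebar; rad, 0 = out at rest, grows as it is pressed towards the grip. A light spring returns it (1 to 2 N at the blade). At 0.28 rad (21 mm of travel at the blade) it stops and goes firm: the blade then gives 1 mm per 3.5 N, still about 25 mm off the grip. 10 to 20 N is a firm press.
- left_blade: straight blade of the left lever, 80 mm long (y), 14 mm high (z), 10 mm thick (x), a ball at its tip. Origin: centre of its outer face, the one to press, 82 mm from the pivot, 190 mm above the table, at rest 73 mm ahead of the bar axis. x points out of that face, away from the grip; z up; turns with the lever. Ahead of it and below, the space is free down to 60 mm above the table.
- left_blade_back: inner half of the same blade (4.5 mm thick), the face towards the grip, not to be touched. Origin at its centre, 8 mm behind left_blade's; axes as left_blade's.
- right_lever (a joint): the same lever mirrored on the right half of the bar, not to be pressed; rad, 0 = out at rest.
- pedal: loose black bicycle pedal lying flat, 94 x 98 x 28 mm and a 26 mm spindle stub; near the left grip. Origin: centre of its underside. A bystander, as all that follow.
- grease_tin: loose round green tin with steel lid, 70 mm across, 52 mm high, ahead of the bar. Origin: centre of its underside.
- wrench: loose steel wrench, 170 mm long, lying flat ahead of the right half of the bar. Origin: centre of its underside.
- brass_pot: loose brass coffee pot, 160 mm high, 92 mm across with handle and spout 140 mm; at the far side of the table. Origin: centre of its underside.
- camera: loose black and silver camera, 134 x 64 x 78 mm; at the far side of the table. Origin: underside, near its centre.
- clock: loose red alarm clock, 96 mm across, 130 mm high; at the far side of the table. Origin: centre of its underside.
- brass_bowl: loose brass bowl, 110 mm across, 45 mm high; at the far side of the table. Origin: centre of its underside.

How it is judged:
On the way, in this order (a step that is already met when the one before it is completed fails the run):
1. the left lever is pressed in until it is firm (value of joint left_lever above 0.26 rad and contact force between the fingers and left_blade above 4 N), for 0.2 s.
2. the left lever is let go and has sprung fully out (value of joint left_lever below 0.03 rad and contact force between the fingers and left_blade below 0.5 N), for 0.2 s.
3. the left lever is pressed in until firm again (all of step 1), for 0.2 s.
At the end, for the whole second after the job is handed in: The fingers hold the left lever in at its firm point (joint above 0.26 rad) with a push of 4 to 40 N on its outer face, touching neither the grip nor the lever's inner face (3 N at most); the right lever is out (below 0.05 rad) and no bystander has moved more than 20 mm (all of step 3 and contact force between the fingers and left_blade below 40 N and contact force between the fingers and left_grip below 3 N and contact force between the fingers and left_blade_back below 3 N and value of joint right_lever below 0.05 rad and distance of each of pedal, grease_tin, wrench, brass_pot, camera, clock, brass_bowl from where it was at the start of the episode below 0.02 m); the arm keeps its last pose, push and grip.
It fails at once if the lever is hauled on with brute force (over 45 N) (contact force between the fingers and left_blade above 45 N).
It fails at once if a finger pulls or pinches the lever from its inner face (contact force between the fingers and left_blade_back above 3 N).
It fails at once if the fingers push on or squeeze the left grip (contact force between the fingers and left_grip above 5 N).
It fails at once if the right-hand lever is pressed (value of joint right_lever above 0.08 rad).
It fails at once if a bystander is lifted, carried or pushed away (distance of any of pedal, grease_tin, wrench, brass_pot, camera, clock, brass_bowl from where it was at the start of the episode above 0.02 m).
It also fails if it takes over 48 s, if anything falls off the work surface, if the arm or the gripper's body presses on something with over 40 N, if the wrist force passes 120 N, or if a joint passes its speed limit or range.

## Robot

A 7-joint arm with a two-finger parallel gripper is mounted at the origin on the work surface. World frame = base frame: x ahead of the robot, y to its left, z up, the work surface at z = 0. Lengths are in m, angles in rad, forces in N, time in s.
With the tool pointing down it reaches from about 0.4 to 0.85 m from the base axis. Payload 4.5 kg.
Tool frame: the origin (TCP) lies midway between the tips of the shut fingers; the grasp point (between the pads) lies behind it (r.grip_point_offset is the z of the grasp point in the tool frame, in m); z points along the fingers, y is the line along which they close (so a half turn about z gives the same grasp; the last joint's range is limited). The gripper opens to 88 mm and grips with 3 to 60 N. Pads are 18 mm wide; open, the fingers measure 123 mm over their backs; the gripper's body (75 mm by 187 mm) begins 45 mm behind the grasp point.
Start: joints at [0.034, 0.689, -0.195, 1.565, 0.157, 0.902, -0.215], TCP at [0.625, 0, 0.203] pointing down, gripper open.
Joint ranges: [-3.01, 3.01], [-0.46, 2.08], [-1.47, 1.51], [0.13, 2.56], [-1, 4.14], [0.04, 2.09], [-2.66, 2.66]. Speed limits (rad/s): [2.57, 2.57, 3.14, 3.14, 3.14, 3.14, 3.14].

## Interface

Orientations are given as a unit quaternion [x, y, z, w].
In Python, from plant import r, optics, workorder gives the robot as it stands.
- The arm moves only by the shell command python3 -m creep 'ROWS' [FORCE]. ROWS is JSON, a list of rows, each an object of numbers: "grip": the gripper command: -1 is shut, 1 is fully open, values between are in proportion; "tx", "ty", "tz": the shift along the tool's x, y, z in cm; "spin": the turn about the tool's z in degrees. In form: [{"grip": .., "tx": .., "ty": .., "tz": .., "spin": ..}, ...]. A call has 1 to 8 rows; each row shifts and turns the commanded pose from where the row before left it, along the tool's axes as they then stand; what a row does not reach is not made up. A row lasts 1/12 s, in which the tool goes at most 41.7 mm and 7.16 degrees, less where a joint would pass 70% of its speed; a pose out of reach is approached as far as the arm can. A call with a gripper value outside its range is refused whole. The fingers move at their own pace and stop on an object; FORCE is the grip in N (left out, the last holds). Time passes only in rows, so rows that do not move let the fingers close. It gives the time, the measured TCP pose, the force, the opening and the grip force at its end, in the units of the state.
- r.get_state(): the state, without advancing time (a new reading comes with each control period).
- optics.snapshot(name): name is "scene" or "side" or "wrist"; returns (picture, depth): 420x560x3 uint8, red, green, blue; 420x560 float32, m along the optical axis (not along the pixel's ray), 0 where there is no reading.
- optics.get_calibration(name): a dict with "fx", "fy", "cx", "cy" (pixels), "D" ([k1, k2, p1, p2, k3] as OpenCV has them; the pictures are not rectified), "extrinsics" (4x4, takes a point from world to camera coordinates). Camera axes: x right, y down, z forward; pixel columns grow to the right and rows downward; lengths in m; the calibration is good to about 2 mm. A picture is of the moment at which its call begins: read the wrist's pose just before it. get_calibration takes no time and is no camera call; for the wrist camera it gives the pose at the moment of the call.
- workorder.finish_job(): hands the job in; it is judged then, once.
The state is a dict: "clock": time; "q": joint angles; "qd": joint speeds; "joint_torque": joint torques, N m; "tool_pos": TCP position; "eef_rot": TCP orientation; "contact_force": force on the tool from outside, world axes, zero at the start; "moment": the same for the moment, N m; "opening": opening from 0.0 (shut) to 1.0 (fully open); "finger_force": force on a finger pad.
Only numpy, scipy, OpenCV 4.12 (cv2) and the standard library are available. Lean on these libraries where they do the work, as an engineer would, in place of code of your own. Each camera call takes 0.05 s, during which the arm holds its last target. There are 200 camera calls.

## Working session

There is one attempt and no reset: what is moved stays moved. The work goes in short steps, Python scripts to look and compute and a shell command to move; the robot and the scene stay as the last step left them, time stands still between calls to the robot, and variables do not carry over. Pictures are saved under pics/ and viewed, at most 10 in all, crops included, and the job is handed in when it is done.

```bash
mkdir -p pics; ls; python3 - <<'E'
from plant import r,optics
import cv2,numpy as np
s=r.get_state();print(s, r.grip_point_offset)
for n in("scene","side"):
    p,d=optics.snapshot(n);cv2.imwrite(f"pics/{n}0.png",p[:,:,::-1]);np.save(f"pics/{n}0.npy",d)
    print(n,optics.get_calibration(n))
E
```

```text
pics
{'clock': 0.0, 'q': array([ 0.03380817,  0.68993756, -0.19446389,  1.56632991,  0.15730093,
        0.90249476, -0.21511885]), 'qd': array([ 1.59789791e-03,  3.28752126e-04,  2.15532246e-03,  2.99353819e-05,
        4.63932776e-04, -9.36157157e-04, -5.36483357e-04]), 'joint_torque': array([ 3.38560185e-04, -5.27571630e+01, -1.26686912e+00, -1.53434461e+01,
       -5.26333472e-02,  6.56995355e-03,  1.65937727e-04]), 'tool_pos': array([ 6.24316228e-01, -8.83770905e-05,  2.02041551e-01]), 'eef_rot': array([ 7.07100293e-01,  7.07112708e-01, -6.85815452e-04, -5.68727233e-04]), 'contact_force': array([ 0.14860492,  0.4153714 , -0.13415326]), 'moment': array([-0.00464105,  0.0034233 ,  0.01194867]), 'finger_force': 0.0, 'opening': 0.9982896840426772} -0.0187
scene {'fx': 466.6312294313292, 'fy': 466.6312294313292, 'cx': 284.9025623685662, 'cy': 207.0270032799265, 'D': array([-0.06446045,  0.        ,  0.        ,  0.        ,  0.        ]), 'extrinsics': array([[ 0.59225465,  0.8057377 ,  0.0046027 , -0.3315109 ],
       [ 0.45037238, -0.32629716, -0.83108055, -0.14569791],
       [-0.66813109,  0.49428425, -0.55613301,  1.67696508],
       [ 0.        ,  0.        ,  0.        ,  1.        ]])}
side {'fx': 415.38154598994333, 'fy': 415.38154598994333, 'cx': 272.3890855018874, 'cy': 208.29462377152126, 'D': array([-0.07593944,  0.        ,  0.        ,  0.        ,  0.        ]), 'extrinsics': array([[ 0.9866698 , -0.1610701 , -0.02321929, -0.57184895],
       [-0.10656268, -0.53164747, -0.8402353 ,  0.16694291],
       [ 0.1229923 ,  0.83150911, -0.54172456,  0.91343116],
       [ 0.        ,  0.        ,  0.        ,  1.        ]])}
```

View pics/scene0.png

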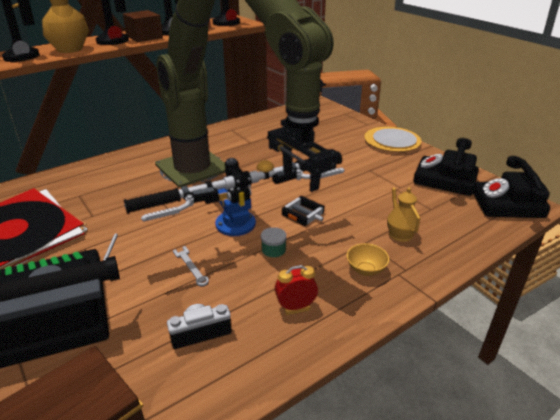

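View pics/side0.png

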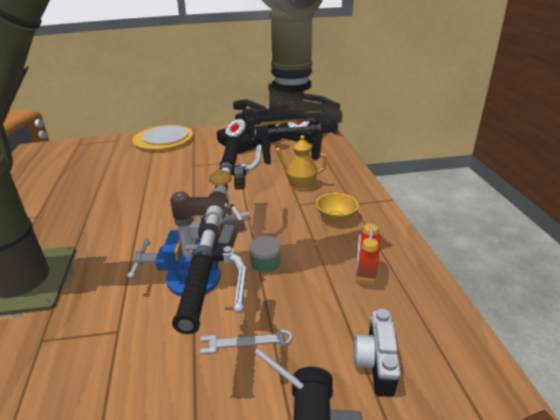

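```bash
cat > h.py <<'E'
import numpy as np,cv2
from plant import r,optics
def world(n,u,v,d,c=None):
    c=c or optics.get_calibration(n)
    K=np.array([[c['fx'],0,c['cx']],[0,c['fy'],c['cy']],[0,0,1]])
    p=cv2.undistortPoints(np.array([[[u,v]]],float),K,c['D'])[0,0]
    E=c['extrinsics'];return E[:3,:3].T@(np.array([p[0]*d,p[1]*d,d])-E[:3,3])
def onplane(n,u,v,z,c=None):
    a=world(n,u,v,1.,c);b=world(n,u,v,2.,c);t=(z-a[2])/(b[2]-a[2]);return a+t*(b-a)
def proj(n,P,c=None):
    c=c or optics.get_calibration(n)
    K=np.array([[c['fx'],0,c['cx']],[0,c['fy'],c['cy']],[0,0,1]])
    E=c['extrinsics'];return cv2.projectPoints(np.atleast_2d(P).astype(float),cv2.Rodrigues(E[:3,:3])[0],E[:3,3],K,c['D'])[0][:,0]
E
python3 - <<'E'
import cv2,numpy as np
a=cv2.imread("pics/scene0.png")[125:245,110:370];b=cv2.imread("pics/side0.png")[90:340,160:340]
cv2.imwrite("pics/c1.png",cv2.resize(a,(780,360),interpolation=cv2.INTER_CUBIC))
cv2.imwrite("pics/c2.png",cv2.resize(b,None,fx=2.4,fy=2.4,interpolation=cv2.INTER_CUBIC))
E
```

```text
(no output)
```

View pics/c1.png

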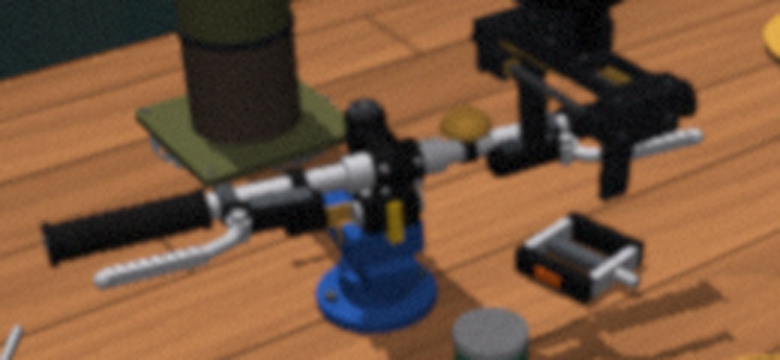

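View pics/c2.png

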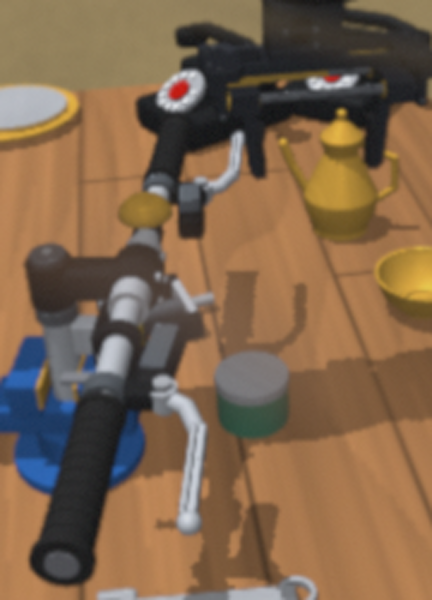

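```bash
python3 - <<'E'
from h import *
np.set_printoptions(precision=4,suppress=True)
S=lambda x,y:(110+x/3,125+y/3); D=lambda x,y:(160+x/2.4,90+y/2.4)
for n,l in (("scene",[("Ltip",S(698,134)),("Rtip",S(104,278)),("Rgripend",S(55,240)),("Rlevknee",S(240,222))]),("side",[("Ltip",D(238,137)),("Rtip",D(188,523)),("Rgripend",D(66,558)),("Rknuckle",D(200,430)),("Rcollar",D(112,380)),("Lcollar",D(155,190))])):
    d=np.load(f"pics/{n}0.npy")
    for k,(u,v) in l: print(n,k,onplane(n,u,v,.19)[:2],world(n,u,v,d[int(round(v)),int(round(u))]))
E
```

```text
scene Ltip [0.5785 0.1812] [0.5811 0.1786 0.192 ]
scene Rtip [ 0.4781 -0.3465] [ 0.4836 -0.3481  0.1938]
scene Rgripend [ 0.4037 -0.3582] [ 0.4166 -0.3615  0.1982]
scene Rlevknee [ 0.4678 -0.2241] [ 0.4807 -0.2295  0.1988]
side Ltip [0.5808 0.1849] [0.5787 0.1671 0.1981]
side Rtip [ 0.479 -0.346] [ 0.4789 -0.3519  0.1961]
side Rgripend [ 0.408  -0.3607] [ 0.4089 -0.3671  0.1968]
side Rknuckle [ 0.4945 -0.2652] [ 0.4942 -0.2713  0.1954]
side Rcollar [ 0.4391 -0.201 ] [ 0.4402 -0.2212  0.2055]
side Lcollar [0.4878 0.0826] [0.4874 0.0619 0.2006]
```

The pictures give the left blade's outer face centre at about (0.577, 0.138), and the bar is yawed about −10.8°. I'll shut the fingers and spin −79.2° in place, so tool x points towards the grip.

```bash
python3 -m creep '[{"grip":-1,"spin":-7.1},{"grip":-1,"spin":-7.1},{"grip":-1,"spin":-7.1},{"grip":-1,"spin":-7.1},{"grip":-1,"spin":-7.1},{"grip":-1,"spin":-7.1},{"grip":-1,"spin":-7.1},{"grip":-1,"spin":-7.1}]' 20; python3 -m creep '[{"grip":-1,"spin":-7.1},{"grip":-1,"spin":-7.1},{"grip":-1,"spin":-7.1},{"grip":-1,"spin":-1.1},{"grip":-1}]'
python3 - <<'E'
from h import *
from scipy.spatial.transform import Rotation as R
s=r.get_state();T=R.from_quat(s['eef_rot']);print(T.as_matrix().round(3))
x=np.array([.982,-.188,0]);t=np.array([.5766,.138,.172])+.040*x
print(T.inv().apply(t-s['tool_pos'])*100)
E
```

```text
[[-0.     1.    -0.002]
 [ 1.     0.    -0.   ]
 [-0.    -0.002 -1.   ]]
[13.05483521 -0.84512067  3.008157  ]$[0]: bad value
$[0]: bad value
```

```bash
python3 -m creep '[{"grip":-1,"tx":0,"ty":0,"tz":0,"spin":-7.1},{"grip":-1,"tx":0,"ty":0,"tz":0,"spin":-7.1},{"grip":-1,"tx":0,"ty":0,"tz":0,"spin":-7.1},{"grip":-1,"tx":0,"ty":0,"tz":0,"spin":-7.1},{"grip":-1,"tx":0,"ty":0,"tz":0,"spin":-7.1},{"grip":-1,"tx":0,"ty":0,"tz":0,"spin":-7.1},{"grip":-1,"tx":0,"ty":0,"tz":0,"spin":-7.1},{"grip":-1,"tx":0,"ty":0,"tz":0,"spin":-7.1}]' 20
```

```text
clock: 0.77
tool_pos: [0.6246, -0.0002, 0.2024]
eef_rot: [0.283, 0.959, -0.0, -0.0]
contact_force: [1.1, 0.6, -0.4]
opening: 0.419
finger_force: 0.0
```

```bash
python3 -m creep '[{"grip":-1,"tx":0,"ty":0,"tz":0,"spin":-7.1},{"grip":-1,"tx":0,"ty":0,"tz":0,"spin":-7.1},{"grip":-1,"tx":0,"ty":0,"tz":0,"spin":-7.1},{"grip":-1,"tx":0,"ty":0,"tz":0,"spin":-1.1},{"grip":-1,"tx":0,"ty":0,"tz":0,"spin":0},{"grip":-1,"tx":0,"ty":0,"tz":0,"spin":0},{"grip":-1,"tx":0,"ty":0,"tz":0,"spin":0},{"grip":-1,"tx":0,"ty":0,"tz":0,"spin":0}]'
python3 - <<'E'
from h import *
from scipy.spatial.transform import Rotation as R
s=r.get_state();T=R.from_quat(s['eef_rot']);print(T.as_matrix().round(3),s['opening'],s['contact_force'])
x=np.array([.982,-.188,0]);t=np.array([.5766,.138,.172])+.040*x
print(T.inv().apply(t-s['tool_pos'])*100)
E
```

```text
clock: 1.43
tool_pos: [0.625, 0.0001, 0.2029]
eef_rot: [0.095, 0.996, -0.0, 0.0]
contact_force: [0.4, 0.1, 0.2]
opening: 0.009
finger_force: 0.0
[[-0.982  0.189  0.   ]
 [ 0.189  0.982 -0.   ]
 [-0.    -0.    -1.   ]] 0.008920226165615108 [0.38000581 0.14192928 0.20270648]
[ 3.35490752 12.63435837  3.08380213]
```

```bash
python3 -m creep '[{"grip":-1,"tx":0,"ty":3.2,"tz":0,"spin":0},{"grip":-1,"tx":0,"ty":3.2,"tz":0,"spin":0},{"grip":-1,"tx":0,"ty":3.2,"tz":0,"spin":0},{"grip":-1,"tx":0,"ty":3,"tz":0,"spin":0},{"grip":-1,"tx":1.6,"ty":0,"tz":1.5,"spin":0},{"grip":-1,"tx":1.7,"ty":0,"tz":1.5,"spin":0},{"grip":-1,"tx":0,"ty":0,"tz":0,"spin":0},{"grip":-1,"tx":0,"ty":0,"tz":0,"spin":0}]'
python3 - <<'E'
from h import *
for n in("scene","side","wrist"):
    p,d=optics.snapshot(n);cv2.imwrite(f"pics/{n}1.png",p[:,:,::-1])
a=cv2.imread("pics/scene1.png")[110:220,240:370];b=cv2.imread("pics/side1.png")[70:180,200:330]
a,b=[cv2.resize(i,(390,330),interpolation=cv2.INTER_CUBIC) for i in(a,b)]
cv2.imwrite("pics/c3.png",np.hstack([a,b]))
E
```

```text
clock: 2.1
tool_pos: [0.6156, 0.1298, 0.1726]
eef_rot: [0.094, 0.996, -0.001, -0.001]
contact_force: [-0.3, -0.0, 0.4]
opening: 0.003
finger_force: 0.0
```

View pics/c3.png

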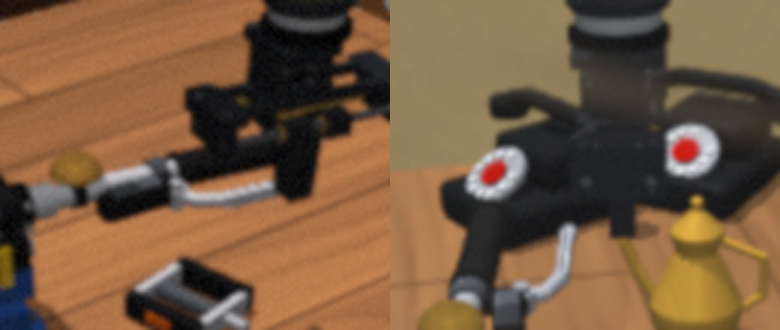

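View pics/wrist1.png

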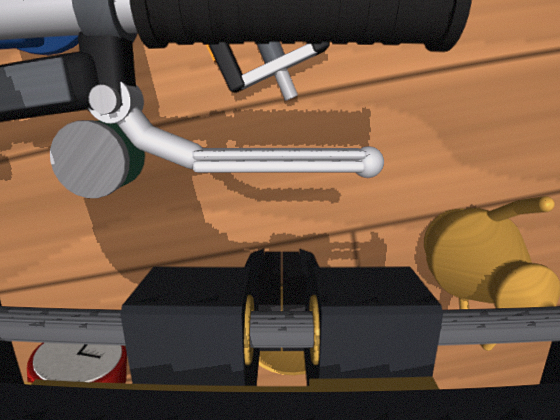

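The scene and side crops show the closed fingers just ahead of the left blade. In the wrist view the blade runs from (193,161) to (370,161) and the fingers are centred at column 282, so they are lined up with the blade's middle.

```bash
python3 -m creep '[{"grip":-1,"tx":1,"ty":0,"tz":0,"spin":0},{"grip":-1,"tx":1,"ty":0,"tz":0,"spin":0},{"grip":-1,"tx":0.8,"ty":0,"tz":0,"spin":0},{"grip":-1,"tx":0.6,"ty":0,"tz":0,"spin":0},{"grip":-1,"tx":0.6,"ty":0,"tz":0,"spin":0},{"grip":-1,"tx":0.5,"ty":0,"tz":0,"spin":0},{"grip":-1,"tx":0.3,"ty":0,"tz":0,"spin":0},{"grip":-1,"tx":0,"ty":0,"tz":0,"spin":0}]'
```

```text
clock: 2.92
tool_pos: [0.5686, 0.1391, 0.173]
eef_rot: [0.094, 0.996, -0.0, -0.0]
contact_force: [0.0, -0.1, -0.4]
opening: 0.004
finger_force: 0.0
```

```bash
python3 -m creep '[{"grip":-1,"tx":0.1,"ty":0,"tz":0,"spin":0},{"grip":-1,"tx":0.1,"ty":0,"tz":0,"spin":0},{"grip":-1,"tx":0,"ty":0,"tz":0,"spin":0},{"grip":-1,"tx":0,"ty":0,"tz":0,"spin":0}]'
```

```text
clock: 3.25
tool_pos: [0.5672, 0.1393, 0.1728]
eef_rot: [0.094, 0.996, 0.0, 0.0]
contact_force: [0.0, 0.5, 0.3]
opening: 0.006
finger_force: 0.0
```

```bash
python3 - <<'E'
from h import *
p,d=optics.snapshot("wrist");cv2.imwrite("pics/wrist2.png",p[:,:,::-1]);print(r.get_state()['contact_force'])
E
```

```text
[ 0.21859569  0.31587872 -0.00215318]
```

View pics/wrist2.png

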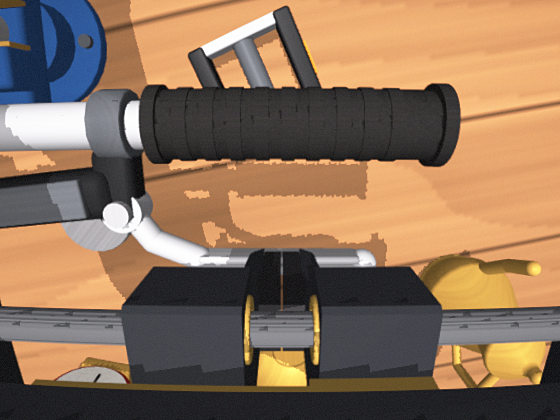

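```bash
python3 - <<'E'
from h import *
from scipy.spatial.transform import Rotation as R
np.set_printoptions(precision=4,suppress=True)
s=r.get_state();c=optics.get_calibration("wrist");p,d=optics.snapshot("wrist")
T=R.from_quat(s['eef_rot']);E=c['extrinsics']
t=lambda P:T.inv().apply(P-s['tool_pos'])
print("cam",t(-E[:3,:3].T@E[:3,3]),"axis",T.inv().apply(E[2,:3]))
for u,v in [(270,250),(270,254),(270,260),(270,270),(270,285),(220,252),(220,258),(220,264),(340,250),(340,254),(340,258),(340,264),(372,258)]:
    w=world("wrist",u,v,d[v,u],c);print((u,v),"tool",t(w),"world",w)
print(proj("wrist",[s['tool_pos']+T.apply([.009,0,z]) for z in(0,-.017,-.03)],c))
E
```

```text
cam [ 0.07   -0.0001 -0.1813] axis [-0.271  -0.0001  0.9626]
(270, 250) tool [ 0.0009 -0.0059 -0.0134] world [0.5653 0.1337 0.1862]
(270, 254) tool [ 0.0088 -0.0051 -0.0372] world [0.5577 0.1359 0.21  ]
(270, 260) tool [ 0.0089 -0.0048 -0.0439] world [0.5576 0.1362 0.2167]
(270, 270) tool [ 0.0091 -0.0045 -0.054 ] world [0.5575 0.1365 0.2268]
(270, 285) tool [ 0.0091 -0.0041 -0.0665] world [0.5576 0.1369 0.2393]
(220, 252) tool [ 0.0012 -0.031  -0.0169] world [0.5603 0.109  0.1897]
(220, 258) tool [ 0.0006 -0.03   -0.023 ] world [0.561  0.1099 0.1958]
(220, 264) tool [-0.0032 -0.0305 -0.0217] world [0.5647 0.1087 0.1945]
(340, 250) tool [ 0.0009  0.0302 -0.0135] world [0.572  0.1691 0.1863]
(340, 254) tool [ 0.0008  0.0294 -0.0184] world [0.572  0.1683 0.1912]
(340, 258) tool [ 0.0007  0.0286 -0.0232] world [0.5719 0.1675 0.196 ]
(340, 264) tool [-0.0027  0.0289 -0.0227] world [0.5754 0.1671 0.1955]
(372, 258) tool [-0.0003  0.045  -0.0211] world [0.576  0.1834 0.1939]
[[281.3967 226.8075]
 [281.4014 237.7102]
 [281.4056 247.5227]]
```

```bash
python3 - <<'E'
from h import *
from scipy.spatial.transform import Rotation as R
np.set_printoptions(precision=4,suppress=True)
print(proj("scene",[[.6156,.1298,.1726],[.6156,.1298,.206]]),proj("side",[[.6156,.1298,.1726],[.6156,.1298,.206]]))
s=r.get_state();c=optics.get_calibration("wrist");p,d=optics.snapshot("wrist")
T=R.from_quat(s['eef_rot'])
t=lambda P:T.inv().apply(P-s['tool_pos'])
for u in(255,290,305):
  for v in range(236,258,2): print((u,v),p[v,u],t(world("wrist",u,v,d[v,u],c)))
q,e=optics.snapshot("scene");cv2.imwrite("pics/c4.png",cv2.resize(np.hstack([q[120:200,270:370],optics.snapshot("side")[0][100:180,210:310]])[:,:,::-1],(800,320),interpolation=cv2.INTER_CUBIC))
E
```

```text
[[337.2187 186.5304]
 [338.0669 175.5748]] [[276.7848 161.6972]
 [276.5365 149.0592]]
(255, 236) [167 116  75] [-0.0599 -0.0283  0.1735]
(255, 238) [173 119  81] [-0.0621 -0.0284  0.1731]
(255, 240) [168 119  80] [-0.0646 -0.0285  0.1737]
(255, 242) [161 113  75] [-0.0663 -0.0284  0.1723]
(255, 244) [163 115  75] [-0.0689 -0.0285  0.173 ]
(255, 246) [164 112  74] [-0.0714 -0.0286  0.1735]
(255, 248) [117 101  95] [-0.0736 -0.0286  0.1732]
(255, 250) [93 91 93] [ 0.001  -0.0136 -0.0136]
(255, 252) [23 27 29] [ 0.0107 -0.0115 -0.0395]
(255, 254) [28 29 33] [ 0.0109 -0.0113 -0.0423]
(255, 256) [29 32 31] [ 0.0107 -0.0112 -0.0439]
(290, 236) [167 117  80] [-0.0598  0.0092  0.1732]
(290, 238) [165 116  76] [-0.0623  0.0093  0.1738]
(290, 240) [167 115  79] [-0.0641  0.0093  0.1726]
(290, 242) [168 114  79] [-0.0666  0.0093  0.173 ]
(290, 244) [169 118  76] [-0.0693  0.0093  0.174 ]
(290, 246) [173 118  77] [-0.0711  0.0093  0.1727]
(290, 248) [121 104  94] [-0.0735  0.0093  0.1729]
(290, 250) [ 97 100 100] [ 0.0012  0.0044 -0.0141]
(290, 252) [37 32 35] [ 0.0092  0.0038 -0.0359]
(290, 254) [32 27 29] [ 0.009   0.0038 -0.0378]
(290, 256) [25 27 27] [ 0.0093  0.0037 -0.0407]
(305, 236) [223 152 102] [-0.0595  0.0253  0.1726]
(305, 238) [165 118  77] [-0.0617  0.0253  0.1723]
(305, 240) [170 121  82] [-0.0644  0.0254  0.1733]
(305, 242) [171 120  81] [-0.0666  0.0255  0.173 ]
(305, 244) [173 120  78] [-0.0687  0.0255  0.1725]
(305, 246) [178 122  82] [-0.0717  0.0256  0.1742]
(305, 248) [130 111 105] [-0.0737  0.0256  0.1734]
(305, 250) [79 78 79] [ 0.0015  0.012  -0.0149]
(305, 252) [34 33 35] [ 0.0108  0.0102 -0.0398]
(305, 254) [34 34 38] [ 0.0107  0.0101 -0.0418]
(305, 256) [32 35 34] [ 0.0106  0.01   -0.0436]
```

View pics/c4.png

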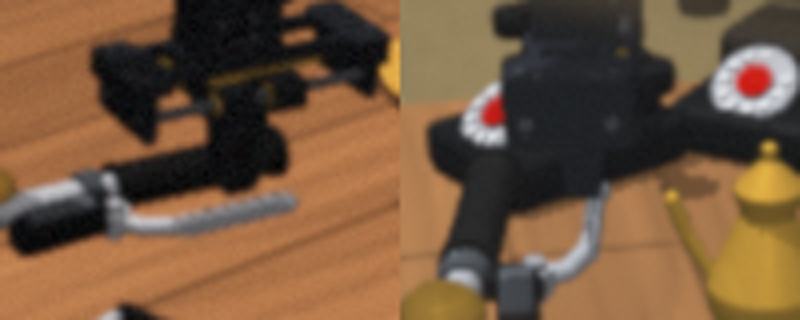

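The crop and the depth data agree that the fingertips really end about 33 mm higher than the reported TCP, so they are hovering over the blade without touching it. I'll back out, go 3.2 cm lower and check.

```bash
python3 -m creep '[{"grip":-1,"tx":-2,"ty":0,"tz":0,"spin":0},{"grip":-1,"tx":-2.2,"ty":0,"tz":0,"spin":0},{"grip":-1,"tx":0,"ty":0,"tz":0,"spin":0},{"grip":-1,"tx":0,"ty":0,"tz":1.6,"spin":0},{"grip":-1,"tx":0,"ty":0,"tz":1.6,"spin":0},{"grip":-1,"tx":0,"ty":0,"tz":0,"spin":0},{"grip":-1,"tx":0,"ty":0,"tz":0,"spin":0}]'
python3 - <<'E'
from h import *
from scipy.spatial.transform import Rotation as R
np.set_printoptions(precision=4,suppress=True)
s=r.get_state();c=optics.get_calibration("wrist");p,d=optics.snapshot("wrist");T=R.from_quat(s['eef_rot'])
t=lambda P:T.inv().apply(P-s['tool_pos'])
W=np.array([[t(world("wrist",u,v,d[v,u],c)) for u in(225,270,290,340)] for v in range(190,262,3)])
for v,w in zip(range(190,262,3),W): print(v,w[:,0],w[:,2])
cv2.imwrite("pics/wrist3.png",p[:,:,::-1])
E
```

```text
clock: 4.08
tool_pos: [0.6074, 0.1314, 0.1403]
eef_rot: [0.094, 0.996, -0.0, -0.001]
contact_force: [-0.1, -0.7, 0.1]
opening: -0.0
finger_force: 0.0
190 [0.0417 0.0416 0.0417 0.0419] [-0.0546 -0.0544 -0.0545 -0.0553]
193 [0.0409 0.041  0.0407 0.0408] [-0.0559 -0.0564 -0.0551 -0.0556]
196 [0.0396 0.0394 0.0397 0.0397] [-0.0553 -0.0546 -0.0557 -0.0555]
199 [0.0384 0.0384 0.0385 0.0384] [-0.0552 -0.0551 -0.0556 -0.0551]
202 [0.0371 0.0372 0.0371 0.0373] [-0.0546 -0.0549 -0.0546 -0.0552]
205 [0.0364 0.0358 0.0362 0.0364] [-0.0561 -0.0541 -0.0553 -0.0561]
208 [0.0354 0.0353 0.0353 0.0352] [-0.0568 -0.0565 -0.0564 -0.0562]
211 [0.0342 0.0337 0.0338 0.034 ] [-0.0567 -0.055  -0.0553 -0.0558]
214 [0.0328 0.0327 0.0326 0.0327] [-0.0559 -0.0555 -0.055  -0.0554]
217 [-0.0285 -0.0284 -0.0284 -0.0287] [0.1408 0.1405 0.1405 0.1413]
220 [-0.0317 -0.0317 -0.0314 -0.0314] [0.1413 0.1415 0.1403 0.1403]
223 [-0.0344 -0.0347 -0.0346 -0.0344] [0.1403 0.1411 0.141  0.1404]
226 [-0.0377 -0.0378 -0.0376 -0.0375] [0.1408 0.1413 0.1407 0.1403]
229 [-0.0408 -0.0413 -0.0407 -0.0404] [0.141  0.1425 0.141  0.1401]
232 [-0.0443 -0.044  -0.0442 -0.0437] [0.1421 0.1415 0.142  0.1407]
235 [-0.0468 -0.0468 -0.0466 -0.0471] [0.1405 0.1407 0.1402 0.1414]
238 [-0.0502 -0.0501 -0.0498 -0.0497] [0.1414 0.1411 0.1404 0.1399]
241 [-0.053  -0.0532 -0.0532 -0.053 ] [0.1404 0.1411 0.1411 0.1406]
244 [-0.0563 -0.0565 -0.0559 -0.0567] [0.1409 0.1414 0.1399 0.1418]
247 [-0.0591 -0.0599 -0.0596 -0.0591] [0.14   0.1421 0.1415 0.1399]
250 [-0.0621 -0.0625 -0.0622 -0.0622] [0.1395 0.1408 0.14   0.1397]
253 [-0.0662  0.0093  0.009  -0.0658] [ 0.1415 -0.0373 -0.0366  0.1408]
256 [-0.069   0.009   0.0089 -0.0685] [ 0.1407 -0.0399 -0.0398  0.1395]
259 [-0.0728  0.0088  0.0088 -0.0722] [ 0.142  -0.0427 -0.0427  0.1406]
```

View pics/wrist3.png

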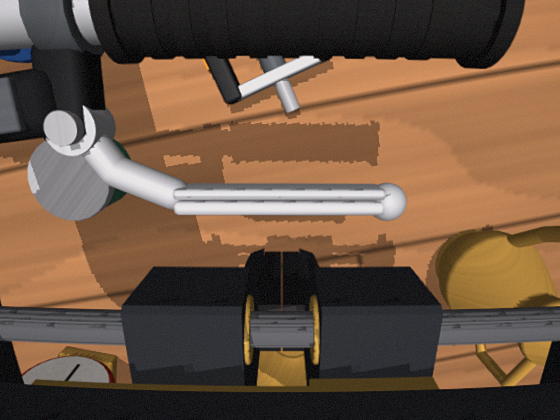

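The blade's outer edge is now 23 mm ahead of the finger face and level with the fingertips. I'll advance now.

```bash
python3 -m creep '[{"grip":-1,"tx":0.8,"ty":0,"tz":0,"spin":0},{"grip":-1,"tx":0.8,"ty":0,"tz":0,"spin":0},{"grip":-1,"tx":0.6,"ty":0,"tz":0,"spin":0},{"grip":-1,"tx":0.6,"ty":0,"tz":0,"spin":0},{"grip":-1,"tx":0.5,"ty":0,"tz":0,"spin":0},{"grip":-1,"tx":0.5,"ty":0,"tz":0,"spin":0},{"grip":-1,"tx":0.3,"ty":0,"tz":0,"spin":0},{"grip":-1,"tx":0,"ty":0,"tz":0,"spin":0}]'
```

```text
clock: 4.8
tool_pos: [0.5694, 0.1408, 0.1418]
eef_rot: [0.094, 0.996, 0.001, 0.002]
contact_force: [4.9, 3.1, 1.4]
opening: 0.004
finger_force: 2.7
```

```bash
python3 -m creep '[{"grip":-1,"tx":0.1,"ty":0,"tz":0,"spin":0},{"grip":-1,"tx":0.1,"ty":0,"tz":0,"spin":0},{"grip":-1,"tx":0.1,"ty":0,"tz":0,"spin":0},{"grip":-1,"tx":0,"ty":0,"tz":0,"spin":0},{"grip":-1,"tx":0,"ty":0,"tz":0,"spin":0}]'
```

```text
clock: 5.22
tool_pos: [0.5688, 0.1412, 0.142]
eef_rot: [0.094, 0.996, 0.002, 0.004]
contact_force: [9.0, 2.9, 0.1]
opening: 0.006
finger_force: 4.3
```

```bash
python3 -m creep '[{"grip":-1,"tx":0.15,"ty":0,"tz":0,"spin":0},{"grip":-1,"tx":0.15,"ty":0,"tz":0,"spin":0},{"grip":-1,"tx":0.1,"ty":0,"tz":0,"spin":0},{"grip":-1,"tx":0,"ty":0,"tz":0,"spin":0},{"grip":-1,"tx":0,"ty":0,"tz":0,"spin":0},{"grip":-1,"tx":0,"ty":0,"tz":0,"spin":0}]'
python3 - <<'E'
from h import *
from scipy.spatial.transform import Rotation as R
s=r.get_state();c=optics.get_calibration("wrist");p,d=optics.snapshot("wrist");T=R.from_quat(s['eef_rot'])
print(s['contact_force'],T.inv().apply(s['contact_force']))
a=cv2.resize(p[80:320,100:460],(480,320));b=optics.snapshot("scene")[0][130:190,280:340]
cv2.imwrite("pics/c5.png",np.hstack([a,cv2.resize(b,(320,320),interpolation=cv2.INTER_CUBIC)])[:,:,::-1])
E
```

```text
clock: 5.72
tool_pos: [0.5677, 0.1417, 0.1424]
eef_rot: [0.095, 0.995, 0.003, 0.006]
contact_force: [14.8, 2.6, -2.3]
opening: 0.006
finger_force: 6.8
[14.80187352  2.55199614 -2.25100824] [-14.0290961    5.2806776    2.44419494]
```

View pics/c5.png

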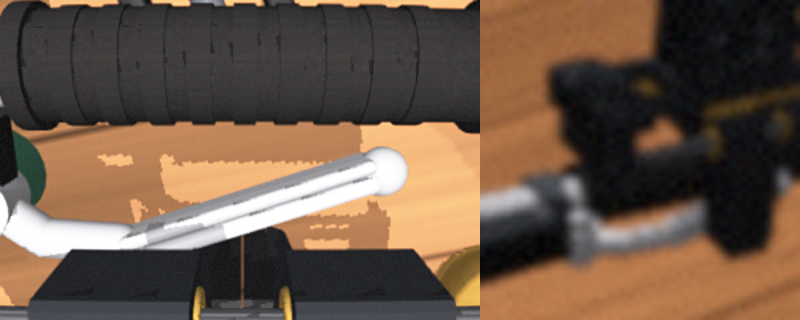

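The lever has turned about 0.29 rad, is firm at about 15 N, and is well clear of the grip. Next I'll let go fully and hold clear.

```bash
python3 -m creep '[{"grip":-1,"tx":-1,"ty":0,"tz":0,"spin":0},{"grip":-1,"tx":-1.2,"ty":0,"tz":0,"spin":0},{"grip":-1,"tx":-1.3,"ty":0,"tz":0,"spin":0},{"grip":-1,"tx":-1,"ty":0,"tz":0,"spin":0},{"grip":-1,"tx":0,"ty":0,"tz":0,"spin":0},{"grip":-1,"tx":0,"ty":0,"tz":0,"spin":0},{"grip":-1,"tx":0,"ty":0,"tz":0,"spin":0},{"grip":-1,"tx":0,"ty":0,"tz":0,"spin":0}]'
python3 -m creep '[{"grip":-1,"tx":0,"ty":0,"tz":0,"spin":0},{"grip":-1,"tx":0,"ty":0,"tz":0,"spin":0},{"grip":-1,"tx":0,"ty":0,"tz":0,"spin":0},{"grip":-1,"tx":0,"ty":0,"tz":0,"spin":0}]'
python3 - <<'E'
from h import *
from scipy.spatial.transform import Rotation as R
s=r.get_state();c=optics.get_calibration("wrist");p,d=optics.snapshot("wrist");T=R.from_quat(s['eef_rot'])
t=lambda P:T.inv().apply(P-s['tool_pos'])
for u in(225,340):
  w=np.array([t(world("wrist",u,v,d[v,u],c)) for v in range(120,250)]);w=w[abs(w[:,2]+.0555)<.004];print(u,w[:,0].min(),w[:,0].max())
E
```

```text
clock: 6.48
tool_pos: [0.6041, 0.1321, 0.1407]
eef_rot: [0.094, 0.996, -0.0, -0.001]
contact_force: [0.9, -0.2, -0.2]
opening: 0.008
finger_force: 0.0
clock: 6.82
tool_pos: [0.6053, 0.1321, 0.1409]
eef_rot: [0.094, 0.996, -0.0, -0.0]
contact_force: [0.3, -0.6, -0.3]
opening: 0.003
finger_force: 0.0
225 0.02965522959772232 0.03988259404201786
340 0.03003332984679189 0.039784855800282806
```

The lever is back out, parallel to the bar, with a gap of about 21 mm. I'll press it in again.

```bash
python3 -m creep '[{"grip":-1,"tx":0.8,"ty":0,"tz":0,"spin":0},{"grip":-1,"tx":0.8,"ty":0,"tz":0,"spin":0},{"grip":-1,"tx":0.7,"ty":0,"tz":0,"spin":0},{"grip":-1,"tx":0.6,"ty":0,"tz":0,"spin":0},{"grip":-1,"tx":0.5,"ty":0,"tz":0,"spin":0},{"grip":-1,"tx":0.4,"ty":0,"tz":0,"spin":0},{"grip":-1,"tx":0.3,"ty":0,"tz":0,"spin":0},{"grip":-1,"tx":0,"ty":0,"tz":0,"spin":0}]'
python3 -m creep '[{"grip":-1,"tx":0.15,"ty":0,"tz":0,"spin":0},{"grip":-1,"tx":0.15,"ty":0,"tz":0,"spin":0},{"grip":-1,"tx":0.1,"ty":0,"tz":0,"spin":0},{"grip":-1,"tx":0,"ty":0,"tz":0,"spin":0},{"grip":-1,"tx":0,"ty":0,"tz":0,"spin":0},{"grip":-1,"tx":0,"ty":0,"tz":0,"spin":0},{"grip":-1,"tx":0,"ty":0,"tz":0,"spin":0},{"grip":-1,"tx":0,"ty":0,"tz":0,"spin":0}]'
python3 - <<'E'
from h import *
from scipy.spatial.transform import Rotation as R
s=r.get_state();c=optics.get_calibration("wrist");p,d=optics.snapshot("wrist");T=R.from_quat(s['eef_rot'])
W=np.array([T.inv().apply(world("wrist",u,v,d[v,u],c)-s['tool_pos']) for v in range(170,265) for u in range(200,400,4)])
w=W[(abs(W[:,2]+.0555)<.004)];print(s['contact_force'],len(w),np.arctan(np.polyfit(w[:,1],w[:,0],1)[0]))
E
```

```text
clock: 7.53
tool_pos: [0.5687, 0.1413, 0.1421]
eef_rot: [0.094, 0.996, 0.002, 0.004]
contact_force: [9.0, 2.9, -1.8]
opening: 0.007
finger_force: 4.5
clock: 8.2
tool_pos: [0.5677, 0.1418, 0.1424]
eef_rot: [0.095, 0.995, 0.003, 0.006]
contact_force: [13.4, 2.3, -3.6]
opening: 0.006
finger_force: 6.8
[13.3607592   2.33566874 -3.55340577] 1322 0.24723721470670287
```

```bash
python3 - <<'E'
from h import *
from scipy.spatial.transform import Rotation as R
from plant import workorder
s=r.get_state();c=optics.get_calibration("wrist");p,d=optics.snapshot("wrist");T=R.from_quat(s['eef_rot'])
W=np.array([T.inv().apply(world("wrist",u,v,d[v,u],c)-s['tool_pos']) for v in range(170,265) for u in range(200,400,2)])
w=W[(abs(W[:,2]+.0555)<.005)&(abs(W[:,1])<.035)&(W[:,0]>.0125)]
(_,_),(a,b),ang=cv2.minAreaRect(w[:,:2].astype(np.float32)*1000)
y=np.arange(-.012,.033,.005);m=[w[abs(w[:,1]-k)<.0025,0].max() for k in y]
A=np.arctan(np.polyfit(y,m,1)[0]);print(a,b,ang,A,s['contact_force'])
if A>.265: print(workorder.finish_job())
E
```

```text
67.85427856445312 37.104408264160156 89.86986541748047 -0.0010061965598104478 [14.00268949  3.10467336 -2.91507302]
```

```bash
python3 - <<'E'
from h import *
from scipy.spatial.transform import Rotation as R
s=r.get_state();c=optics.get_calibration("wrist");p,d=optics.snapshot("wrist");T=R.from_quat(s['eef_rot'])
W=np.array([T.inv().apply(world("wrist",u,v,d[v,u],c)-s['tool_pos']) for v in range(170,265) for u in range(200,400)])
w=W[(abs(W[:,2]+.0555)<.006)]
for k in np.arange(-.04,.05,.01):
    m=np.sort(w[abs(w[:,1]-k)<.001][:,0]*1000);print(round(k,2),m[::max(1,len(m)//12)].round(1))
E
```

```text
-0.04 []
-0.03 [10.8 11.5 12.3 12.7 13.2 13.6 14.  14.6 15.  15.1 15.5 15.7 16.  49.1]
-0.02 [11.  12.3 13.  13.6 14.8 15.8 16.6 17.3 18.1 18.5 18.9 48.1 49.  49.7]
-0.01 [10.4 12.2 13.5 14.9 15.6 16.5 17.4 19.3 20.2 21.1 21.6 22.5 48.9]
0.0 [14.8 16.4 17.5 18.5 19.4 20.  21.4 22.5 23.5 24.4 25.  25.7 49. ]
0.01 [10.3 18.2 19.9 20.9 22.  23.1 24.5 25.6 26.8 27.7 28.4 47.5 49. ]
0.02 [21.6 22.9 24.  25.  26.  26.5 27.7 29.3 30.3 31.  31.7 32.1 48.2]
0.03 [24.5 26.3 27.2 28.2 29.3 29.8 31.1 32.3 33.3 34.2 34.8 35.2 49.1]
0.04 [25.6 27.9 29.3 30.8 31.6 32.6 34.1 35.  35.9 36.8 37.8 38.4 39.3]
```

The edge rises about 3.2 mm per 10 mm, which is about 0.31 rad. The lever is past its firm point at about 14 N, with over 10 mm left to the grip.

```bash
python3 -c "
from plant import workorder
print(workorder.finish_job())"
```

```text
the job is handed in; nothing more can be done
None
```

I pressed the left brake lever firm at about 15 N, let it spring fully out, pressed it firm again and handed the job in while holding it at about 14 N (roughly 0.31 rad); no verdict came back.

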